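# Put the spice spoon away in the sprung drawer

### The job

Put the little steel spoon away in the walnut spice box: press the brass release so that the drawer springs out, lay the spoon gently, bowl up, in the long front compartment, then push the drawer home until it clicks and stays shut. Leave the mortar, the vials and the glass stopper standing where they are.

Things in the scene. Friction and masses are not known exactly. Their poses are not given: they have to be found in the camera images.
- spice_box: Walnut spice box, fixed. Origin: centre of its underside; x points from front to back, y to the left seen from the front; the front faces the robot, turned up to 0.25 rad. Plinth 250 (y) x 215 (x) x 50 mm high, front plane at x = -107.5 mm. On it, from x = -37.5 mm back, the closed vial box with glazed latched lid, top 94 mm high. The 70 mm strip before it carries only the release.
- release_top (a point): Centre of the top of the brass release button: upright round plunger, 24 mm across, 12 mm above the plinth top (62 mm above the counter), at the right front corner seen from the front: at x = -77.5, y = -95 mm of the box. Moves with the button. Axes as the box's.
- release (a joint): How far the release is pressed straight down, m: 0 up, 0.009 at its stop. Its spring gives 2.5 N at the start, 5.5 N at the stop. The catch lets the drawer go after 4 to 6 mm. Let go, the button comes up again.
- drawer (a joint): How far the drawer is out, m: 0 shut and latched, 0.115 fully out, -0.006 its stop past home. It slides to the box's -x. A spring drives it out in under 1 s, 7 N when shut, 2 N when out, damped. Pushed in slowly (12 N or less) past about -0.001 the catch snaps and it stays at 0; let go unlatched, it springs out again.
- drawer_face (a point): Centre of the outer face of the drawer's front board, 23 mm above the counter; moves with the drawer. Axes as the box's, the face looks to -x. The board is 200 mm wide, from 7 to 39 mm above the counter, 18 mm thick; shut, it stands 10 mm proud of the plinth's front plane. No handle, only a flush brass disc.
- spoon_well (a point): Centre of the floor of the drawer's long front compartment, 13 mm above the counter; moves with the drawer, axes as the box's. Inside 80 mm along x, 136 mm along y, walls 20 mm high. Drawer out, it lies 67 mm before the plinth's front plane, in the open; shut, the plinth roofs it 27 mm above its floor. A 44 mm wide compartment lies to its right.
- spoon_mid (a point): Steel spoon, bowl up, 110 mm long, about 30 g. This point: middle of its length, in the handle (10 mm wide, 5 mm thick here), 9.5 mm above what it lies on. x runs along the spoon to the bowl, z up. The round bowl, 29 mm across, 9 mm high, is centred 40 mm along +x; the handle slopes down to its 13 mm wide end 55 mm along -x.
- spoon: The same spoon; origin at the middle of its length, level with its underside.
- mortar: White ceramic mortar, 110 mm across the rim, 68 mm high; bystander. Origin at the centre of its foot.
- vial_a: Corked glass vial standing upright, 28 mm across, 83 mm high; bystander. Origin at the centre of its foot.
- vial_b: Another such vial, bystander. Origin at the centre of its foot.
- stopper: Glass stopper standing on its flat head, 30 mm across, 34 mm high; bystander. Origin at the centre of the head's underside.
Things that resemble listed ones, but are neither listed nor needed, are in the scene too. Of the things that look like the spoon, take the one that is farthest to the robot's left at the start.

How it is judged (in metres and radians):
On the way, in this order (a step that is already met when the one before it is completed fails the run):
1. the release has been pressed and the drawer is out (value of joint drawer above 0.1 m), for 0.2 s.
2. the spoon lies bowl up in the long front compartment of the open drawer, let go (value of joint drawer above 0.08 m and x of spoon_mid in the frame of spoon_well between -0.04 and 0.04 m and y of spoon_mid in the frame of spoon_well between -0.03 and 0.03 m and z of spoon_mid in the frame of spoon_well below 0.018 m and angle between spoon's own z axis and vertical below 0.25 rad and contact force between the fingers and spoon below 0.05 N), for 0.3 s.
At the end, for the whole second after the job is handed in: The drawer is latched shut by itself, within 3 mm of home, and the release button is up again (within 3 mm); the spoon lies at rest, bowl up (within 0.25 rad), inside the long front compartment (value of joint drawer between -0.003 and 0.003 m and value of joint release below 0.003 m and x of spoon_mid in the frame of spoon_well between -0.04 and 0.04 m and y of spoon_mid in the frame of spoon_well between -0.03 and 0.03 m and z of spoon_mid in the frame of spoon_well below 0.018 m and angle between spoon's own z axis and vertical below 0.25 rad and linear speed of spoon below 0.02 m/s); the robot touches nothing.
It fails at once if the spoon is dropped from more than about 3 cm or flung (faster than 0.8 m/s out of the fingers) (linear speed of spoon above 0.8 m/s and contact force between the fingers and spoon below 0.05 N).
It fails at once if the mortar, a vial or the stopper is pushed more than 2 cm or tipped (distance of any of mortar, vial_a, vial_b, stopper from where it was at the start of the episode above 0.02 m or angle between any of mortar, vial_a, vial_b, stopper's own z axis and vertical above 0.3 rad).
It also fails if it takes over 64 s, if anything falls off the work surface, if the arm or the gripper's body presses on something with over 40 N, if the wrist force passes 120 N, or if a joint passes its speed limit or range.

### The arm

A 6-joint arm with a two-finger parallel gripper is mounted at the origin on the work surface. World frame = base frame: x ahead of the robot, y to its left, z up, the work surface at z = 0. Lengths are in mm, angles in rad, forces in N, time in s.
With the tool pointing down it reaches from about 275 to 825 mm from the base axis. Payload 5.2 kg.
Tool frame: the origin (TCP) lies between the finger pads; the fingertips stand 17 mm ahead of it and the grasp point (between the pads) lies 2 mm behind it (manip.tips_ahead is the distance from the TCP to the fingertips, in mm); z points along the fingers, y is the direction in which the jaws open and shut (so a half turn about z gives the same grasp; the last joint's range is limited). The gripper opens to 93 mm and grips with 3 to 60 N. Pads are 15 mm wide; open, the fingers measure 128 mm over their backs; the gripper's body (75 mm by 188 mm) begins 65 mm behind the grasp point.
Start: joints at [-1.505, 0.259, 1.535, -0, 1.348, -0.203], TCP at [146.087, -530.249, 235.653] pointing down, gripper open.
Joint ranges: [-3.14, 3.14], [-0.91, 2.08], [0.19, 2.58], [-1.22, 4.36], [0.22, 2.71], [-3.12, 3.12]. Speed limits (rad/s): [2.57, 2.57, 3.14, 3.14, 3.14, 3.14].

### API

Orientations are given as [roll, pitch, yaw] about the fixed x, y, z axes, in that order (R = Rz(yaw) Ry(pitch) Rx(roll)).
In Python, from bench import monitor, read_camera, ticket, look_for, silhouettes, tip_of, manip gives the robot as it stands.
- The arm moves only by the tool arm_command, never from a script. Its argument "plan" is a list of rows, each a list of 7 numbers: the shift along the tool's x, y, z in units of 40 mm (1.0 is 40 mm), then the turn, a rotation vector about the tool's x, y, z in units of 5 degrees (1.0 is 5 degrees), then the gripper command: -1 is shut, 1 is fully open, values between are in proportion. A call has 1 to 10 rows; each row shifts and turns the commanded pose from where the row before left it, along the tool's axes as they then stand; what a row does not reach is not made up. A row lasts 1/12 s, in which the tool goes at most 41.7 mm and 7.16 degrees, less where a joint would pass 70% of its speed; a pose out of reach is approached as far as the arm can. A call is refused whole if a number of a shift passes 1 or a number of a turn 1, either way. A call with a gripper value outside its range is refused whole. The fingers move at their own pace and stop on an object; "newtons" is the grip in N (left out, the last holds). Time passes only in rows, so rows that do not move let the fingers close. It gives the time, the measured TCP pose, the force and the opening at its end, in the units of the state.
- monitor.state(): the state, without advancing time (a new reading comes with each control period).
- read_camera(name): name is "scene" or "top"; returns a dict with "frame" (480x640x3 uint8, red, green, blue), "camera_matrix" (3x3 intrinsics, pixels), "distortion" ([k1, k2, p1, p2, k3] as OpenCV has them; the pictures are not rectified), "cam_to_world" (4x4, takes a point from camera to world coordinates). Camera axes: x right, y up, looking along -z (the intrinsics and any distortion apply to the point x, -y, -z); pixel columns grow to the right and rows downward; lengths in mm; the calibration is good to about 2 mm. A picture is of the moment at which its call begins. There is no depth.
- ticket.finish_job(): hands the job in, once; it reports no verdict.
Trained networks look in a picture, given as the dict that the camera call returned (one of the last four; its "shot" number tells which), for a name from the list of things; names that differ only in an ending like _2 or _b are one class to them, and where a whole thing is asked for, a point or a joint stands for the part that bears it (a point fixed in the world has none). Each returns a list of dicts, best first, with "confidence" (0 to 1); they miss things now and then, are a little off and sometimes report something else, mostly with a low value. They report only what shows in the picture. A call takes as long as a camera call. They do not tell look-alikes from the thing itself.
- look_for(thing, picture): "centre" ([column, row] in pixels, amid what is visible of it).
- silhouettes(thing, picture): "region" (480x640 bool, what is visible of it) and "centre" ([column, row] in pixels, amid what is visible of it).
- tip_of(thing, picture): "centre" ([column, row] in pixels: a listed point, or the origin of a listed thing).
The state is a dict: "time_s": time; "joints": joint angles; "qvel": joint speeds; "effort": joint torques, N m; "tcp_pos": TCP position; "orientation": TCP orientation; "wrist_force": force on the tool from outside, world axes, zero at the start; "torque": the same for the moment, N m; "opening": opening from 0.0 (shut) to 1.0 (fully open).
Only numpy, scipy, OpenCV 4.12 (cv2) and the standard library are available. Lean on these libraries where they do the work, as an engineer would, in place of code of your own. Each camera call takes 0.05 s, during which the arm holds its last target. There are 200 camera calls.

## Working session

There is one attempt and no reset: what is moved stays moved. The work goes in short steps, Python scripts to look and compute and a tool call to move; the robot and the scene stay as the last step left them, time stands still between calls to the robot, and variables do not carry over. Pictures are saved under pics/ and viewed, about 8 in all and at most 12, crops included, and the job is handed in when it is done.

Besides the shell and the picture viewer there is one more tool, called after "Call:" by a JSON object that holds its "op" and its "data". arm_command: Moves the arm, as the interface text tells. Its arguments: {"type":"object","properties":{"plan":{"type":"array","items":{"type":"array","items":{"type":"number"}}},"newtons":{"type":"number"}},"required":["plan"]}

```bash
mkdir -p pics; ls; cat > h.py <<'E'
import numpy as np, cv2
from bench import monitor, read_camera, ticket, look_for, silhouettes, tip_of, manip
def ray(p,px):
    u=cv2.undistortPoints(np.array([[px]],float),np.array(p["camera_matrix"]),np.array(p["distortion"],float))[0,0]
    T=np.array(p["cam_to_world"]); d=T[:3,:3]@np.array([u[0],-u[1],-1.]); return T[:3,3],d
def onz(p,px,z):
    o,d=ray(p,px); return o+d*(z-o[2])/d[2]
def proj(p,X):
    T=np.array(p["cam_to_world"]); c=(np.atleast_2d(X)-T[:3,3])@T[:3,:3]; c=c*[1,-1,-1]
    return cv2.projectPoints(c,np.zeros(3),np.zeros(3),np.array(p["camera_matrix"]),np.array(p["distortion"],float))[0][:,0]
def save(p,n,crop=None,s=1):
    f=p["frame"][:,:,::-1]
    if crop: f=f[crop[1]:crop[3],crop[0]:crop[2]]
    cv2.imwrite("pics/"+n,cv2.resize(f,None,fx=s,fy=s,interpolation=cv2.INTER_CUBIC))
E
python3 - <<'E'
from h import *
np.set_printoptions(precision=1,suppress=True)
P={c:read_camera(c) for c in("top","scene")}
for c,p in P.items():
    save(p,c+"1.png"); print(c,np.array(p["cam_to_world"])[:3,3])
    for t,z in [("release_top",62),("drawer_face",23),("spoon_mid",9.5),("spoon",0),("spice_box",0),("mortar",0),("vial_a",0),("stopper",0)]:
        for r in tip_of(t,p): print(c,t,round(r["confidence"],2),np.array(r["centre"]),onz(p,r["centre"],z))
print(monitor.state())
E
```

```text
pics
top [ 393.1   33.5 1123.6]
top release_top 0.46 [353.  218.2] [585.2 -53.4  62. ]
top drawer_face 0.83 [309.  233.1] [556.8  45.4  23. ]
top spoon_mid 0.83 [385.1 318.4] [ 361.9 -129.8    9.5]
top spoon_mid 0.77 [187.8 241. ] [539.  329.6   9.5]
top spoon_mid 0.59 [223.1 301.7] [398.5 242.4   9.5]
top spoon 0.85 [220.5 301.3] [399.4 250.2   0. ]
top spoon 0.77 [186.5 239.6] [543.6 335.3   0. ]
top spoon 0.63 [384.8 315.4] [ 368.5 -130.6    0. ]
top spice_box 0.55 [316.5 185.6] [675.3  28.3   0. ]
top mortar 0.75 [465.8 241.5] [ 541.6 -326.5    0. ]
top vial_a 0.76 [171.6 182.6] [682.  377.6   0. ]
top vial_a 0.64 [202.6 169.5] [714.6 303.6   0. ]
top stopper 0.68 [446.7 183.4] [ 682.8 -285.8    0. ]
scene [1392.1  -22.1  619. ]
scene release_top 0.56 [484.4 270.6] [623.8 297.3  62. ]
scene spoon_mid 0.53 [484.7 265.6] [534.7 333.1   9.5]
scene spoon_mid 0.5 [428.7 230. ] [392.6 253.6   9.5]
scene spoon 0.86 [480.2 269. ] [532.3 326.2   0. ]
scene spoon 0.72 [255.1 232.9] [ 360.1 -125.1    0. ]
scene spoon 0.68 [539.4 320.6] [692.  381.9   0. ]
scene spoon 0.55 [422.8 233.5] [390.8 241.9   0. ]
scene spice_box 0.75 [327.  320.8] [667.   15.6   0. ]
scene mortar 0.82 [146.2 282.8] [ 531.4 -326.9    0. ]
scene vial_a 0.65 [503.7 333.3] [719.6 309.9   0. ]
scene vial_a 0.63 [535.2 320.8] [692.  374.5   0. ]
scene stopper 0.72 [149.7 337.8] [ 690.8 -286.2    0. ]
{'time_s': 0.9, 'joints': array([-1.5,  0.3,  1.5,  0. ,  1.3, -0.2]), 'qvel': array([-0.,  0., -0., -0.,  0., -0.]), 'effort': array([ -0. , -43.7, -28.4,   0.1,   0. ,  -0. ]), 'tcp_pos': array([ 146.1, -530.3,  235.6]), 'orientation': array([ 3.1, -0. ,  0.3]), 'wrist_force': array([-0.3, -0.7, -0.3]), 'torque': array([ 0.,  0., -0.]), 'opening': 1.0023261732221274}
```

View pics/top1.png

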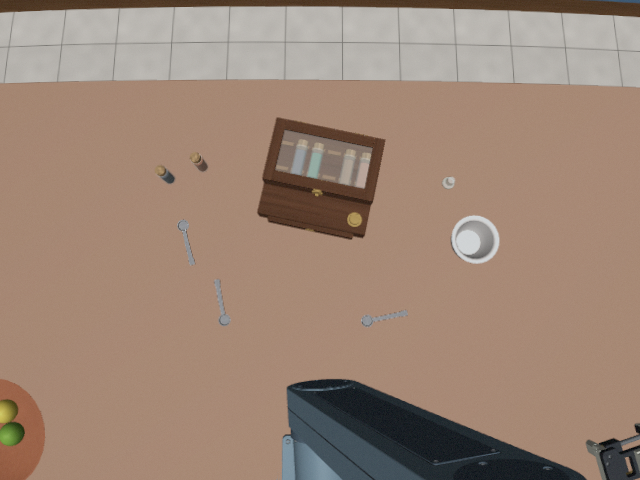

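```bash
python3 - <<'E'
from h import *
np.set_printoptions(precision=2,suppress=True)
p=read_camera("top")
f=p["frame"]
a=cv2.resize(f[200:350,150:300],None,fx=4,fy=4,interpolation=cv2.INTER_CUBIC)
cv2.imwrite("pics/crop.png",a[:,:,::-1])
for r in silhouettes("spoon",p):
    ys,xs=np.where(r["region"]); W=np.array([onz(p,[x,y],6)[:2] for x,y in zip(xs,ys)])
    m=W.mean(0); u=np.linalg.svd(W-m)[2][0]; s=(W-m)@u
    # skew: bowl side is denser
    n=(W-m)@np.array([-u[1],u[0]])
    print(r["confidence"],np.array(r["centre"]),m,u,s.min(),s.max(),"mid",m+u*(s.min()+s.max())/2,"w-",np.ptp(n[s<s.min()+35]),"w+",np.ptp(n[s>s.max()-35]))
for r in silhouettes("release_top",p)[:2]:
    print("rel",r["confidence"],r["centre"],r["region"].sum(),onz(p,r["centre"],60))
for t in("spice_box","drawer_face"):
    for r in silhouettes(t,p)[:1]:
        c,_=cv2.findContours(r["region"].astype(np.uint8),0,1); c=max(c,key=cv2.contourArea)
        b=cv2.boxPoints(cv2.minAreaRect(c)); print(t,r["confidence"],b.tolist()); print([onz(p,q,z)[:2] for q in b for z in(50,)], cv2.minAreaRect(c))
E
```

```text
0.73 [219.5 307.3] [391.1  246.85] [-0.98 -0.21] -60.355280682483844 47.58213157432 mid [397.35 248.16] w- 15.586805353238441 w+ 28.796926071172457
0.67 [381.6 316.4] [ 364.2  -120.46] [ 0.21 -0.98] -46.902769428655176 61.94759758128095 mid [ 365.77 -127.82] w- 24.87931735793181 w+ 12.582372344109103
0.51 [185.8 233.1] [542.99 335.5 ] [-0.96 -0.28] -47.756929095874185 61.74808967336229 mid [536.27 333.57] w- 26.945698773871566 w+ 13.622395046049864
rel 0.53 [355.7, 217.7] 108 [586.68 -59.67  60.  ]
spice_box 0.76 [[252.52194213867188, 218.89756774902344], [274.6341247558594, 115.70731353759766], [386.1560974121094, 139.60487365722656], [364.0439147949219, 242.79513549804688]]
[array([584.82, 173.27]), array([831.06, 127.34]), array([ 773.83, -133.45]), array([531.22, -78.87])] ((319.3390197753906, 179.251220703125), (114.05368041992188, 105.53282928466797), 12.094757080078125)
drawer_face 0.65 [[265.3077087402344, 222.4615478515625], [266.8461608886719, 214.76922607421875], [353.0000305175781, 232.0], [351.4615783691406, 239.69232177734375]]
[array([576.74, 144.11]), array([594.44, 140.95]), array([555.69, -54.16]), array([538.16, -50.56])] ((309.15386962890625, 227.23077392578125), (87.86003112792969, 7.8446455001831055), 11.309932708740234)
```

The scene holds three spoon-like things: (187,241), (221,301) and (385,318). The one farthest left is (187,241), with its bowl at (183,225). I'll check it, and the fit of the box, in one close crop.

```bash
python3 - <<'E'
from h import *
from scipy.optimize import least_squares
np.set_printoptions(precision=3,suppress=True)
p=read_camera("top"); f=p["frame"]
hsv=cv2.cvtColor(f,cv2.COLOR_RGB2HSV)
sub=hsv[205:232,340:372]; m=(sub[...,1]>90)&(sub[...,2]>110)&(sub[...,0]>15)
ys,xs=np.where(m); rel=np.array([xs.mean()+340,ys.mean()+205]); print("button",rel,m.sum(),onz(p,rel,62))
# box fit: silhouettes mask vs model hull
r=silhouettes("spice_box",p)[0]["region"]
def pts(q):
    c,s=np.cos(q[2]),np.sin(q[2])
    L=np.array([[-107.5,125,50],[-107.5,-125,50],[107.5,-125,94],[107.5,125,94],[-37.5,125,94],[-37.5,-125,94],[107.5,125,0],[107.5,-125,0],[-107.5,125,0],[-107.5,-125,0],[-77.5,-95,62]],float)
    return np.c_[q[0]+c*L[:,0]-s*L[:,1],q[1]+s*L[:,0]+c*L[:,1],L[:,2]]
def cost(q):
    P=proj(p,pts(q)); h=cv2.convexHull(P[:10].astype(np.float32))
    k=np.zeros((480*4,640*4),np.uint8); cv2.fillConvexPoly(k,np.round(h*4+1.5).astype(int),255)
    k=cv2.resize(k,(640,480),interpolation=cv2.INTER_AREA)/255.
    return np.abs(k-r).sum()+5*np.linalg.norm(P[10]-rel)
from scipy.optimize import minimize
b=minimize(cost,[678,22,-.195],method="Nelder-Mead",options=dict(initial_simplex=[[678,22,-.195],[690,22,-.195],[678,34,-.195],[678,22,-.23]]))
print(b.x,b.fun)
g=f.copy(); g=cv2.resize(g,None,fx=4,fy=4,interpolation=cv2.INTER_CUBIC)
for P in proj(p,pts(b.x)): cv2.circle(g,tuple(np.round(P*4+1.5).astype(int)),3,(0,255,0),-1)
cv2.imwrite("pics/c2.png",np.hstack([g[440:1000,1000:1580],g[820:1380,640:860]])[:,:,::-1])
for r in silhouettes("spoon",p):
  if r["centre"][0]<200:
    ys,xs=np.where(r["region"]); print(sorted(zip(ys,xs))[0],sorted(zip(ys,xs))[-1])
E
```

```text
button [354.12  219.137] 183 [583.031 -55.924  62.   ]
[677.938  20.293  -0.211] 470.577821586266
(np.int64(219), np.int64(182)) (np.int64(264), np.int64(192))
```

View pics/c2.png

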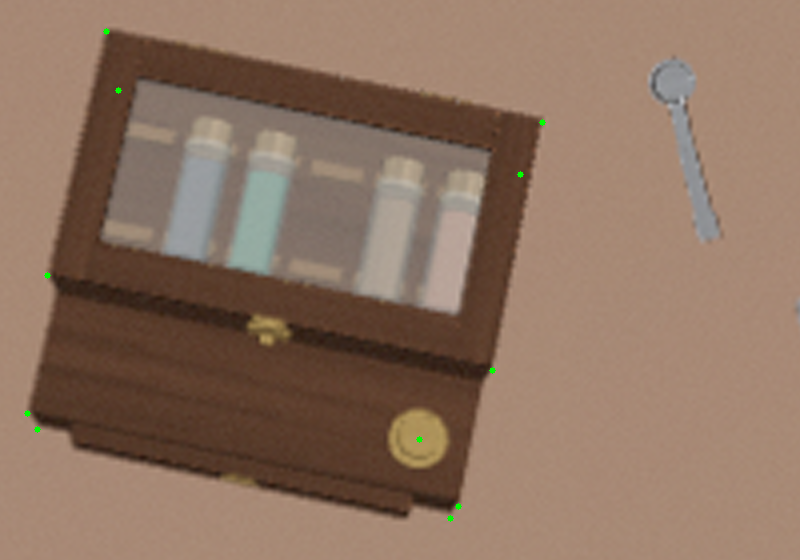

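Crop: the left spoon lies bowl up, with the bowl at (183,225) and the handle end at (192,264). The box model fits the outline and the button at (354,219). I choose this spoon and press the release first.

```bash
cat >> h.py <<'E'
def go(x,y,z):
    s=monitor.state(); o=s["orientation"]; from scipy.spatial.transform import Rotation as R
    d=R.from_euler("xyz",o).inv().apply(np.array([x,y,z])-s["tcp_pos"])/40
    print("t",s["time_s"],"tcp",s["tcp_pos"],"ori",np.round(o,4),"open",s["opening"],"units",np.round(d,3),"F",s["wrist_force"])
E
python3 - <<'E'
from h import *
np.set_printoptions(precision=3,suppress=True)
go(583,-56,99)
p=read_camera("top")
a=onz(p,[183,225],6);b=onz(p,[192,264.5],2);print(a,b,np.arctan2(*(a-b)[1::-1]), "mid from bowl/end",a+(b-a)*40/95)
E
```

```text
t 1.3 tcp [ 146.084 -530.266  235.66 ] ori [ 3.142 -0.     0.269] open 1.0028682195128553 units [13.679 -8.53   3.417] F [-0.012 -0.228  0.006]
[577.549 343.529   6.   ] [484.502 319.438   2.   ] 0.25335288245058807 mid from bowl/end [538.372 333.386   4.316]
```

Call:
{"op": "arm_command", "data": {"plan": [[0.68, -0.43, 0.1, 0, 0, 0, -1], [0.68, -0.43, 0.1, 0, 0, 0, -1], [0.68, -0.43, 0.1, 0, 0, 0, -1], [0.68, -0.43, 0.1, 0, 0, 0, -1], [0.68, -0.43, 0.1, 0, 0, 0, -1], [0.68, -0.43, 0.1, 0, 0, 0, -1], [0.68, -0.43, 0.1, 0, 0, 0, -1], [0.68, -0.43, 0.1, 0, 0, 0, -1], [0.68, -0.43, 0.1, 0, 0, 0, -1], [0.68, -0.43, 0.1, 0, 0, 0, -1]]}}

```text
time_s: 2.18
tcp_pos: [363.5, -290.9, 195.7]
orientation: [3.141, -0.0, 0.269]
wrist_force: [0.0, 0.6, 0.5]
opening: 0.334
```

Call:
{"op": "arm_command", "data": {"plan": [[0.68, -0.43, 0.2, 0, 0, 0, -1], [0.68, -0.43, 0.2, 0, 0, 0, -1], [0.68, -0.43, 0.2, 0, 0, 0, -1], [0.68, -0.43, 0.2, 0, 0, 0, -1], [0.68, -0.43, 0.2, 0, 0, 0, -1], [0.68, -0.43, 0.2, 0, 0, 0, -1], [0.68, -0.43, 0.2, 0, 0, 0, -1], [0.68, -0.43, 0.2, 0, 0, 0, -1], [0.68, -0.43, 0.2, 0, 0, 0, -1], [0, 0, 0, 0, 0, 0, -1]]}}

```text
time_s: 3.02
tcp_pos: [559.8, -73.8, 122.1]
orientation: [-3.14, -0.001, 0.272]
wrist_force: [0.9, -0.6, 0.7]
opening: 0.004
```

```bash
python3 - <<'E'
from h import *
go(583,-56,82)
E
```

```text
t 3.0167 tcp [559.79250702 -73.79998733 122.12966361] ori [-3.1396e+00 -6.0000e-04  2.7230e-01] open 0.0035509985958216777 units [ 0.678 -0.271  1.004] F [ 0.86496278 -0.58665888  0.68545216]
```

Call:
{"op": "arm_command", "data": {"plan": [[0.34, -0.14, 0.4, 0, 0, 0, -1], [0.34, -0.13, 0.4, 0, 0, 0, -1], [0, 0, 0.2, 0, 0, 0, -1], [0, 0, 0.1, 0, 0, 0, -1], [0, 0, 0.06, 0, 0, 0, -1], [0, 0, 0.06, 0, 0, 0, -1], [0, 0, 0, 0, 0, 0, -1], [0, 0, 0, 0, 0, 0, -1]]}}

```text
time_s: 3.68
tcp_pos: [580.5, -60.8, 75.7]
orientation: [3.141, -0.0, 0.268]
wrist_force: [-1.9, 0.6, 3.3]
opening: 0.008
```

```bash
python3 - <<'E'
from h import *
p=read_camera("top"); go(583,-56,71)
for r in tip_of("drawer_face",p)+tip_of("spoon_well",p): print(r["confidence"],r["centre"])
save(p,"d1.png",(230,120,400,310),3)
E
```

```text
t 3.7333 tcp [580.64046005 -60.85459218  75.66923646] ori [ 3.1411e+00 -3.0000e-04  2.6830e-01] open 0.007772982104516758 units [ 0.089 -0.101  0.117] F [-2.04845727  0.24130269  3.93821983]
0.66 [309.7, 229.4]
```

Call:
{"op": "arm_command", "data": {"plan": [[0, 0, 0.06, 0, 0, 0, -1], [0, 0, 0.06, 0, 0, 0, -1], [0, 0, 0, 0, 0, 0, -1], [0, 0, 0, 0, 0, 0, -1]]}}

```text
time_s: 4.17
tcp_pos: [581.2, -60.9, 70.3]
orientation: [3.141, -0.0, 0.269]
wrist_force: [-1.9, -0.9, 5.2]
opening: 0.001
```

```bash
python3 - <<'E'
from h import *
p=read_camera("top"); go(583,-56,71)
for r in tip_of("drawer_face",p)+tip_of("spoon_well",p): print(r["confidence"],r["centre"])
E
```

```text
t 4.2167 tcp [581.23886228 -60.92537917  70.3253751 ] ori [ 3.1405e+00 -5.0000e-04  2.6880e-01] open 0.007245347504497833 units [ 0.075 -0.107 -0.017] F [-1.23133776 -1.07931498  5.22709794]
0.85 [300.8, 260.2]
0.93 [298.6, 234.1]
```

Call:
{"op": "arm_command", "data": {"plan": [[0, 0, -0.9, 0, 0, 0, -1], [0, 0, -0.9, 0, 0, 0, -1], [0, 0, -0.5, 0, 0, 0, 0], [0.35, -0.9, 0, 0, 0, 0, 0], [0.17, -0.9, 0, 0, 0, 0, 0], [0.17, -0.9, 0, 0, 0, 0, 0], [0.17, -0.9, 0, 0, 0, 0, 0], [0.17, -0.9, 0, 0, 0, 0, 0], [0.17, -0.9, 0, 0, 0, 0, 0], [0.17, -0.9, 0, 0, 0, 0, 0]]}}

```text
time_s: 5.15
tcp_pos: [566.7, 198.8, 161.6]
orientation: [3.141, -0.0, 0.268]
wrist_force: [1.0, -0.0, -0.0]
opening: 0.491
```

```bash
python3 - <<'E'
from h import *
p=read_camera("top")
for i in range(1):
  for r in tip_of("spoon_well",p): print(r["confidence"],r["centre"],onz(p,r["centre"],13))
  for r in tip_of("drawer_face",p): print(r["confidence"],r["centre"],onz(p,r["centre"],23))
  for r in tip_of("spoon_mid",p): print(r["confidence"],r["centre"],onz(p,r["centre"],9.5))
b=np.array([678,20.3]);c,s=np.cos(-.211),np.sin(-.211)
print("pred face",b+[c*-232.5,s*-232.5],"axis well",b+[c*-174.5,s*-174.5])
save(p,"d2.png",(130,130,390,320),3)
go(537,333,60)
E
```

```text
0.73 [296.3, 252.3] [513.15960737  74.72667863  13.        ]
0.77 [297.9, 278.8] [451.29653968  70.17530904  23.        ]
0.78 [381.6, 320.6] [ 356.94111187 -121.70224117    9.5       ]
0.63 [187.1, 241.1] [538.76534391 331.22223364   9.5       ]
pred face [450.65639294  68.99429463] axis well [507.37006696  56.8469007 ]
t 5.35 tcp [566.64459532 198.04959961 161.43412525] ori [3.1411e+00 3.0000e-04 2.7140e-01] open 0.49562468300854107 units [ 0.191 -3.45   2.534] F [-1.1480837  -0.79199567  0.75687139]
```

View pics/d2.png

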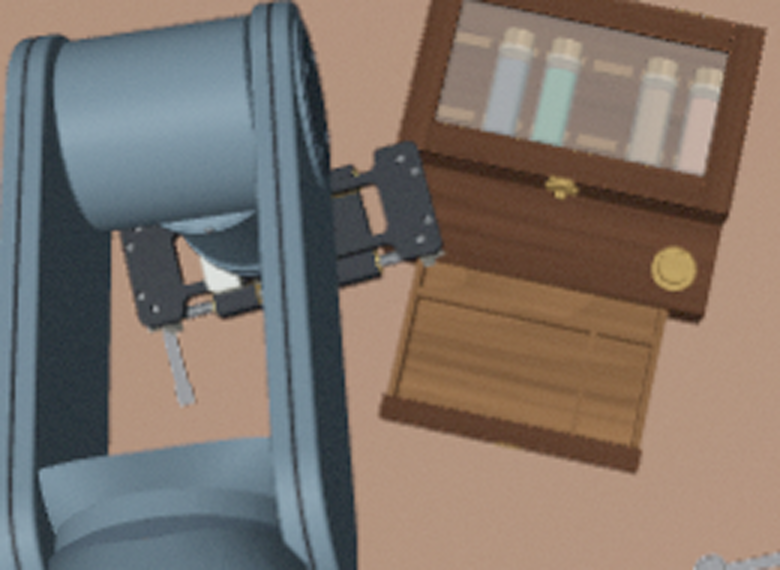

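Picture: the drawer is fully out. The long well is centred near crop (495,365), with the divider at (585,380). This agrees with the network, so the well centre is near (512,75). Next I go to the spoon.

Call:
{"op": "arm_command", "data": {"plan": [[0.05, -0.87, 0.4, 0, 0, 0, 0], [0.05, -0.87, 0.4, 0, 0, 0, 0], [0.05, -0.87, 0.4, 0, 0, 0, 0], [0.05, -0.87, 0.4, 0, 0, 0, 0], [0, 0, 0.5, 0, 0, 0, -0.2], [0, 0, 0.4, 0, 0, 0, -0.2], [0, 0, 0.2, 0, 0, 0, -0.2], [0, 0, 0, 0, 0, 0, -0.2]]}}

```text
time_s: 6.02
tcp_pos: [536.8, 331.5, 51.6]
orientation: [3.141, 0.004, 0.267]
wrist_force: [-0.8, 0.4, 0.3]
opening: 0.404
```

```bash
python3 - <<'E'
from h import *
go(537.5,332.5,20)
p=read_camera("scene")
save(p,"s1.png",(400,180,560,300),5)
for r in tip_of("spoon_mid",p): print(r["confidence"],r["centre"],onz(p,r["centre"],9.5))
E
```

```text
t 6.0167 tcp [536.83299624 331.539918    51.60427842] ori [3.1407 0.0043 0.2672] open 0.40360379952691783 units [ 0.026 -0.019  0.79 ] F [-0.83710665  0.41841372  0.27458421]
0.77 [484.1, 265.1] [532.96878079 332.42064562   9.5       ]
0.73 [251.7, 232.4] [ 373.21589422 -131.07610044    9.5       ]
0.69 [428.3, 230.9] [396.32129601 251.96226928   9.5       ]
```

View pics/s1.png

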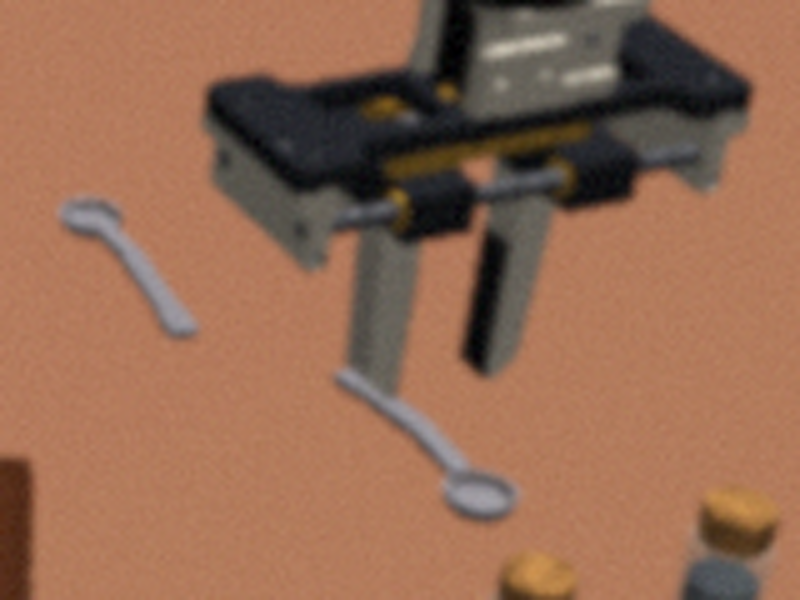

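Picture: the open jaws straddle the chosen spoon from above, with its bowl toward the camera at crop (480,490). I'll descend and grip.

Call:
{"op": "arm_command", "data": {"plan": [[0, 0, 0.4, 0, 0, 0, -0.2], [0, 0, 0.27, 0, 0, 0, -0.2], [0, 0, 0.1, 0, 0, 0, -0.3], [0, 0, 0, 0, 0, 0, -0.5], [0, 0, 0, 0, 0, 0, -0.6], [0, 0, 0, 0, 0, 0, -0.8], [0, 0, 0, 0, 0, 0, -1], [0, 0, 0, 0, 0, 0, -1], [0, 0, 0, 0, 0, 0, -1]], "newtons": 15}}

```text
time_s: 6.87
tcp_pos: [538.1, 333.7, 24.0]
orientation: [-3.142, -0.001, 0.269]
wrist_force: [0.6, -0.2, 2.5]
opening: 0.099
```

Call:
{"op": "arm_command", "data": {"plan": [[0, 0, 0, 0, 0, 0, -1], [0, 0, 0, 0, 0, 0, -1], [0, 0, 0, 0, 0, 0, -1]]}}

```text
time_s: 7.12
tcp_pos: [538.1, 333.7, 24.0]
orientation: [-3.141, -0.001, 0.269]
wrist_force: [-0.3, 0.6, 4.9]
opening: 0.099
```

Call:
{"op": "arm_command", "data": {"plan": [[0, 0, -0.2, 0, 0, 0, -1], [0, 0, -0.3, 0, 0, 0, -1], [0, 0, -0.5, 0, 0, 0, -1], [0, 0, -0.5, 0, 0, 0, -1], [0, 0, -0.2, 0, 0, 0, -1], [0, 0, 0, 0, 0, 0, -1]]}}

```text
time_s: 7.62
tcp_pos: [539.1, 334.3, 94.4]
orientation: [-3.141, -0.005, 0.269]
wrist_force: [0.6, 0.4, -0.2]
opening: 0.1
```

```bash
python3 - <<'E'
from h import *
go(537.5,332.5,20)
p=read_camera("scene")
save(p,"s2.png",(400,160,560,300),5)
E
```

```text
t 7.6167 tcp [539.12140707 334.27635001  94.35356063] ori [-3.1409 -0.0052  0.2689] open 0.09975678439348043 units [-0.061  0.033  1.859] F [ 0.56815907  0.44297345 -0.24506013]
```

View pics/s2.png

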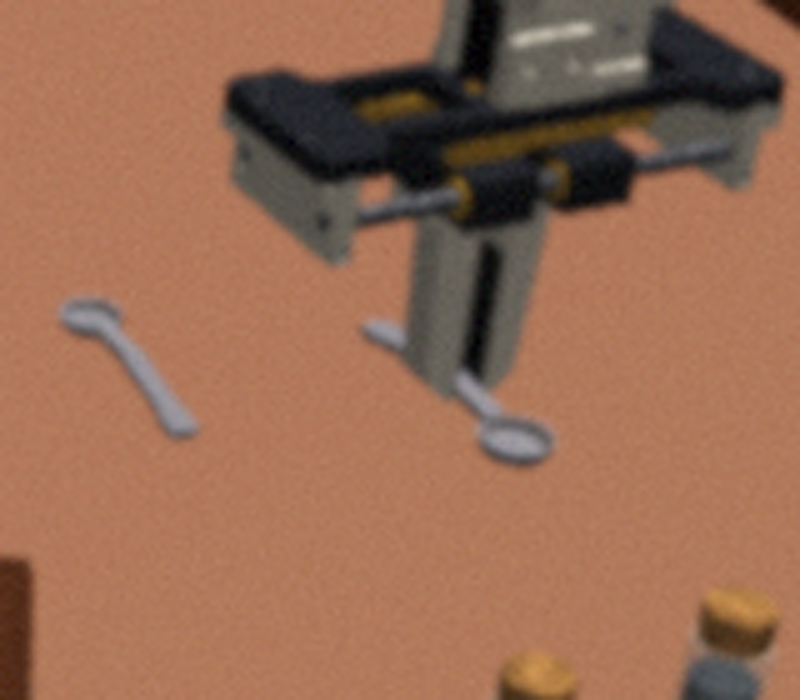

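Picture: the spoon is lifted level, bowl up, held at mid-handle. I'll carry it over the drawer and turn it along the box's y axis.

Call:
{"op": "arm_command", "data": {"plan": [[-0.15, 0.38, -0.2, 0, 0, 0, -1], [-0.3, 0.76, -0.2, 0, 0, 0, -1], [-0.3, 0.76, -0.1, 0, 0, 0, -1], [-0.3, 0.76, 0, 0, 0, 0, -1], [-0.3, 0.76, 0, 0, 0, 0, -1], [-0.3, 0.76, 0, 0, 0, 0, -1], [-0.3, 0.76, 0, 0, 0, 0, -1], [-0.3, 0.76, 0, 0, 0, 0, -1], [-0.15, 0.38, 0, 0, 0, 0, -1]]}}

```text
time_s: 8.42
tcp_pos: [507.7, 69.9, 110.3]
orientation: [3.141, 0.003, 0.267]
wrist_force: [0.1, -0.2, -0.9]
opening: 0.102
```

Call:
{"op": "arm_command", "data": {"plan": [[0, 0, 0, 0, 0, -0.5, -1], [0, 0, 0, 0, 0, -1, -1], [0, 0, 0, 0, 0, -1, -1], [0, 0, 0, 0, 0, -1, -1], [0, 0, 0, 0, 0, -1, -1], [0, 0, 0, 0, 0, -1, -1], [0, 0, 0, 0, 0, -1, -1], [0, 0, 0, 0, 0, -1, -1], [0, 0, 0, 0, 0, -1, -1], [0, 0, 0, 0, 0, -1, -1]]}}

```text
time_s: 9.25
tcp_pos: [508.2, 72.9, 110.3]
orientation: [-3.139, 0.001, 1.102]
wrist_force: [0.4, 0.3, -0.2]
opening: 0.101
```

Call:
{"op": "arm_command", "data": {"plan": [[0, 0, 0, 0, 0, -1, -1], [0, 0, 0, 0, 0, -1, -1], [0, 0, 0, 0, 0, -1, -1], [0, 0, 0, 0, 0, 0, -1], [0, 0, 0, 0, 0, 0, -1]]}}

```text
time_s: 9.67
tcp_pos: [508.6, 73.1, 110.5]
orientation: [-3.14, 0.0, 1.357]
wrist_force: [-0.2, 1.0, 0.5]
opening: 0.102
```

```bash
python3 - <<'E'
from h import *
go(512,75,60)
p=read_camera("scene");save(p,"s3.png",(250,150,450,300),4)
q=read_camera("top");save(q,"t3.png",(230,150,390,310),4)
z=monitor.state()["tcp_pos"][2]-24+9.5
for c in(p,q):
  for r in tip_of("spoon_mid",c): print(r["confidence"],r["centre"],onz(c,r["centre"],z))
  for r in tip_of("spoon_well",c): print("well",r["confidence"],r["centre"],onz(c,r["centre"],13))
cv2.imwrite("pics/both.png",cv2.resize(np.hstack([cv2.imread("pics/s3.png")[:600,100:],cv2.resize(cv2.imread("pics/t3.png"),(600,600))]),None,fx=.6,fy=.6))
E
```

```text
t 9.6667 tcp [508.58829682  73.09267972 110.52570831] ori [-3.1397e+00  4.0000e-04  1.3567e+00] open 0.1022642665327945 units [0.065 0.076 1.263] F [-0.20715835  0.96807327  0.52289446]
0.74 [351.2, 227.3] [514.10191827  71.51012424  96.33108453]
0.51 [426.5, 230.9] [537.92170333 209.59414332  96.33108453]
0.51 [249.2, 231.0] [ 512.88259074 -120.55739138   96.33108453]
well 0.66 [355.3, 261.7] [507.72134407  81.48094279  13.        ]
0.76 [384.5, 318.4] [ 364.35664937 -115.81111505   96.33108453]
0.62 [222.1, 303.3] [394.70748675 228.12033448  96.33108453]
0.33 [201.5, 166.5] [693.87383222 283.17730166  96.33108453]
```

View pics/both.png

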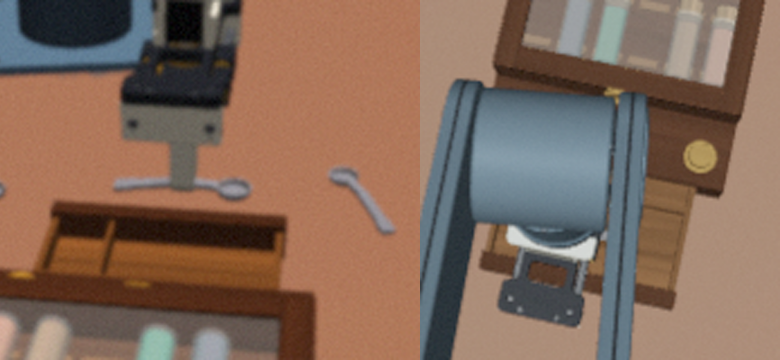

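Picture: the spoon hangs level over the well, parallel to the drawer front. I'll lower it.

Call:
{"op": "arm_command", "data": {"plan": [[0.06, 0.03, 0.2, 0, 0, 0, -1], [0.06, 0.02, 0.4, 0, 0, 0, -1], [0, 0, 0.4, 0, 0, 0, -1], [0, 0, 0.35, 0, 0, 0, -1], [0, 0, 0.2, 0, 0, 0, -1], [0, 0, 0.1, 0, 0, 0, -1], [0, 0, 0, 0, 0, 0, -1], [0, 0, 0, 0, 0, 0, -1]]}}

```text
time_s: 10.63
tcp_pos: [512.8, 77.9, 45.4]
orientation: [3.141, -0.0, 1.36]
wrist_force: [0.4, 0.1, -0.1]
opening: 0.1
```

```bash
python3 - <<'E'
from h import *
go(511.5,77.5,37.5)
p=read_camera("scene");save(p,"s4.png",(260,190,410,300),5)
for c in(p,):
  z=monitor.state()["tcp_pos"][2]-24+9.5
  for r in tip_of("spoon_mid",c): print(r["confidence"],r["centre"],onz(c,r["centre"],z))
  for r in tip_of("spoon_well",c): print("well",r["confidence"],r["centre"],onz(c,r["centre"],13))
E
```

```text
t 10.6333 tcp [512.78909607  77.89423794  45.4035667 ] ori [ 3.1414e+00 -1.0000e-04  1.3596e+00] open 0.09997705344036027 units [-0.016 -0.029  0.198] F [ 0.37015934  0.13876258 -0.05489192]
0.68 [353.2, 256.7] [516.89267186  76.08086516  31.27520847]
0.6 [427.4, 230.5] [430.15036166 240.65284181  31.27520847]
0.55 [252.1, 230.3] [ 401.0331724  -126.82728806   31.27520847]
well 0.87 [352.9, 261.3] [505.97203172  76.89003385  13.        ]
well 0.18 [151.5, 332.8] [ 693.23467142 -280.25160345   13.        ]
```

View pics/s4.png

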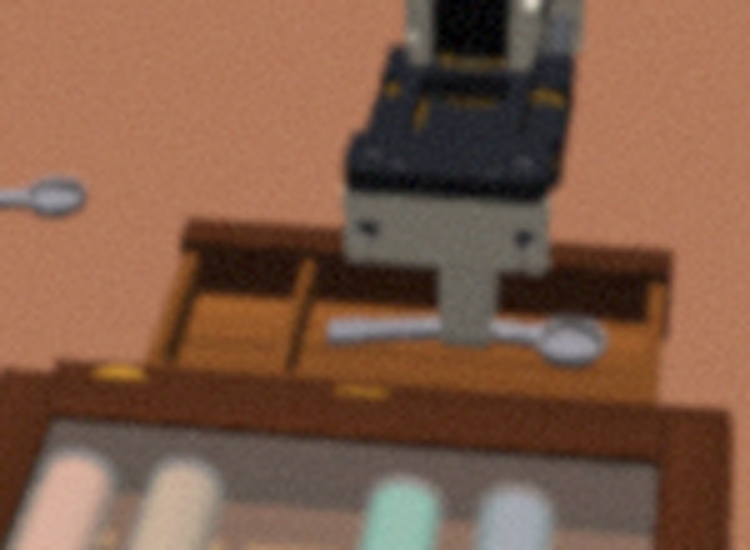

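Picture: the spoon, crop x 328 to 607, lies within the well, crop x 297 to 660. I'll nudge it 3 mm left in the box, lower it the rest and let go gently.

Call:
{"op": "arm_command", "data": {"plan": [[0.07, -0.03, 0.07, 0, 0, 0, -1], [0, 0, 0.07, 0, 0, 0, -1], [0, 0, 0.05, 0, 0, 0, -1], [0, 0, 0, 0, 0, 0, -1], [0, 0, 0, 0, 0, 0, -1]]}}

```text
time_s: 11.2
tcp_pos: [511.8, 80.9, 37.5]
orientation: [-3.141, 0.0, 1.36]
wrist_force: [0.3, 0.2, -0.6]
opening: 0.102
```

Call:
{"op": "arm_command", "data": {"plan": [[0, 0, 0.02, 0, 0, 0, -1], [0, 0, 0.01, 0, 0, 0, -1], [0, 0, 0, 0, 0, 0, -0.75], [0, 0, 0, 0, 0, 0, -0.65], [0, 0, 0, 0, 0, 0, -0.5], [0, 0, 0, 0, 0, 0, -0.45], [0, 0, 0, 0, 0, 0, -0.45], [0, 0, 0, 0, 0, 0, -0.45], [0, 0, 0, 0, 0, 0, -0.45]]}}

```text
time_s: 11.95
tcp_pos: [511.9, 80.8, 36.4]
orientation: [-3.141, -0.0, 1.36]
wrist_force: [0.1, 0.1, -1.2]
opening: 0.276
```

Call:
{"op": "arm_command", "data": {"plan": [[0, 0, -0.2, 0, 0, 0, -0.45], [0, 0, -0.5, 0, 0, 0, -0.45], [0, 0, -0.8, 0, 0, 0, -0.45], [0, 0, -0.8, 0, 0, 0, -0.45], [0, 0, 0, 0, 0, 0, -0.45]]}}

```text
time_s: 12.37
tcp_pos: [515.9, 80.8, 134.9]
orientation: [3.131, -0.002, 1.36]
wrist_force: [1.5, 1.6, 0.9]
opening: 0.277
```

```bash
python3 - <<'E'
from h import *
p=read_camera("scene");save(p,"s5.png",(260,190,410,300),5)
for r in tip_of("spoon_mid",p): print(r["confidence"],r["centre"],onz(p,r["centre"],22.5))
for r in tip_of("spoon_well",p): print("well",r["confidence"],r["centre"],onz(p,r["centre"],13))
for r in tip_of("drawer_face",p): print("face",r["confidence"],r["centre"],onz(p,r["centre"],23))
go(420,75,45)
E
```

```text
0.79 [427.9, 232.6] [424.35997919 243.77211591  22.5       ]
0.78 [355.2, 260.3] [516.73219148  80.16706344  22.5       ]
0.62 [252.3, 230.5] [ 387.11035845 -127.91252797   22.5       ]
well 0.68 [353.5, 262.0] [508.50879455  77.82546774  13.        ]
face 0.57 [341.2, 241.1] [444.99970974  58.6195721   23.        ]
t 12.5667 tcp [511.28756116  80.87030132 128.0275863 ] ori [-3.1406e+00  2.0000e-04  1.3596e+00] open 0.2759639228725047 units [-0.621 -2.199  2.078] F [-0.21937579  0.51143663 -0.78676492]
```

View pics/s5.png

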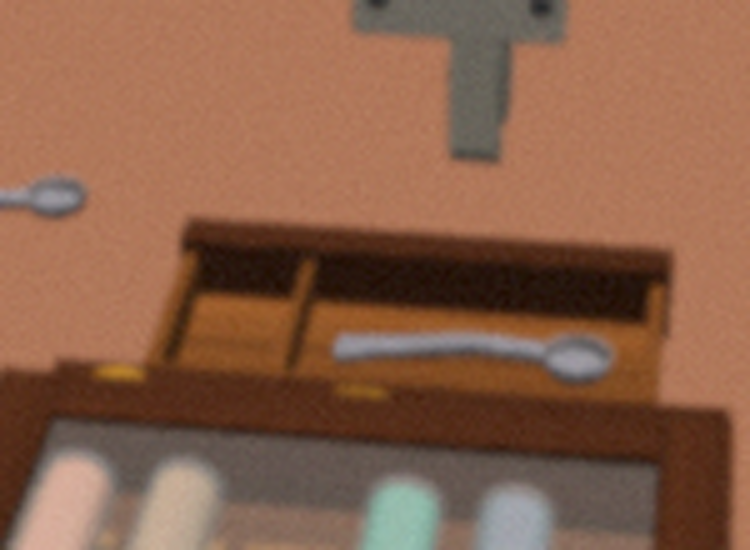

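Picture: the spoon lies free and bowl up on the well floor, clear of all the walls. I'll shut the fingers, back off in front of the drawer and turn the gripper so its narrow side faces the box.

Call:
{"op": "arm_command", "data": {"plan": [[-0.05, -0.4, 0, 0, 0, 0, -1], [-0.05, -0.6, 0, 0, 0, 0, -1], [-0.05, -0.6, 0, 0, 0, 0, -1], [0, -0.65, 0, 0, 0, 0, -1], [0, 0, 0, 0, 0, 1, -1], [0, 0, 0, 0, 0, 1, -1], [0, 0, 0, 0, 0, 1, -1], [0, 0, 0, 0, 0, 1, -1], [0, 0, 0, 0, 0, 1, -1], [0, 0, 0, 0, 0, 1, -1]]}}

```text
time_s: 13.4
tcp_pos: [421.5, 93.9, 127.1]
orientation: [-3.139, 0.002, 0.832]
wrist_force: [0.3, 0.1, -0.5]
opening: 0.003
```

Call:
{"op": "arm_command", "data": {"plan": [[0, 0, 0, 0, 0, 1, -1], [0, 0, 0, 0, 0, 1, -1], [0, 0, 0, 0, 0, 1, -1], [0, 0, 0, 0, 0, 1, -1], [0, 0, 0, 0, 0, 1, -1], [0, 0, 0, 0, 0, 1, -1], [0, 0, 0, 0, 0, 1, -1], [0, 0, 0, 0, 0, 1, -1], [0, 0, 0, 0, 0, 1, -1], [0, 0, 0, 0, 0, 1, -1]]}}

```text
time_s: 14.23
tcp_pos: [421.5, 93.9, 127.0]
orientation: [3.142, 0.003, -0.041]
wrist_force: [0.5, 0.4, -0.3]
opening: 0.007
```

Call:
{"op": "arm_command", "data": {"plan": [[0, 0, 0, 0, 0, 1, -1], [0, 0, 0, 0, 0, 1, -1], [0, 0, 0, 0, 0, 0, -1], [0, 0, 0, 0, 0, 0, -1]]}}

```text
time_s: 14.57
tcp_pos: [421.8, 93.9, 127.4]
orientation: [3.141, 0.003, -0.209]
wrist_force: [-0.6, 0.5, -1.3]
opening: 0.007
```

```bash
python3 - <<'E'
from h import *
go(418.8,75.7,33)
E
```

```text
t 14.5667 tcp [421.79346904  93.8673238  127.40738001] ori [ 3.1412e+00  2.6000e-03 -2.0860e-01] open 0.00705251940154063 units [0.027 0.459 2.36 ] F [-0.61239109  0.50727237 -1.3242982 ]
```

Call:
{"op": "arm_command", "data": {"plan": [[-0.05, 0.23, 0.4, 0, 0, 0, -1], [0, 0.23, 0.6, 0, 0, 0, -1], [0, 0, 0.6, 0, 0, 0, -1], [0, 0, 0.5, 0, 0, 0, -1], [0, 0, 0.26, 0, 0, 0, -1], [0.1, 0, 0, 0, 0, 0, -1], [0.1, 0, 0, 0, 0, 0, -1], [0.1, 0, 0, 0, 0, 0, -1], [0.1, 0, 0, 0, 0, 0, -1]]}}

```text
time_s: 15.32
tcp_pos: [434.0, 72.8, 34.9]
orientation: [-3.141, -0.002, -0.21]
wrist_force: [-0.1, -0.7, 0.3]
opening: 0.005
```

Call:
{"op": "arm_command", "data": {"plan": [[0.1, 0, 0, 0, 0, 0, -1], [0.1, 0, 0, 0, 0, 0, -1], [0.1, 0, 0, 0, 0, 0, -1], [0.1, 0, 0, 0, 0, 0, -1], [0.1, 0, 0, 0, 0, 0, -1], [0.1, 0, 0, 0, 0, 0, -1], [0.1, 0, 0, 0, 0, 0, -1], [0.1, 0, 0, 0, 0, 0, -1], [0.1, 0, 0, 0, 0, 0, -1], [0.1, 0, 0, 0, 0, 0, -1]]}}

```text
time_s: 16.15
tcp_pos: [471.6, 64.6, 33.9]
orientation: [-3.142, 0.001, -0.211]
wrist_force: [-5.0, 1.4, 2.0]
opening: 0.005
```

```bash
python3 - <<'E'
from h import *
b=np.array([678,20.3]);c,s=np.cos(-.209),np.sin(-.209); t=monitor.state()["tcp_pos"][:2]-b
print("boxframe",c*t[0]+s*t[1],-s*t[0]+c*t[1]); go(430,70,33)
E
```

```text
boxframe -211.05247115791406 0.5070584539226743
t 16.15 tcp [471.6454712   64.58556349  33.92703576] ori [-3.1415e+00  8.0000e-04 -2.1120e-01] open 0.005107511667782975 units [-1.046  0.086  0.024] F [-4.97995386  1.44520612  2.02118677]
```

Call:
{"op": "arm_command", "data": {"plan": [[0.1, 0, 0, 0, 0, 0, -1], [0.1, 0, 0, 0, 0, 0, -1], [0.1, 0, 0, 0, 0, 0, -1], [0.1, 0, 0, 0, 0, 0, -1], [0.1, 0, 0, 0, 0, 0, -1], [0.1, 0, 0, 0, 0, 0, -1], [0.1, 0, 0, 0, 0, 0, -1], [0.1, 0, 0, 0, 0, 0, -1], [0.1, 0, 0, 0, 0, 0, -1], [0.1, 0, 0, 0, 0, 0, -1]]}}

```text
time_s: 16.98
tcp_pos: [510.5, 56.4, 34.0]
orientation: [-3.141, 0.001, -0.211]
wrist_force: [-4.9, 3.8, 4.1]
opening: 0.008
```

Call:
{"op": "arm_command", "data": {"plan": [[0.1, 0, 0, 0, 0, 0, -1], [0.1, 0, 0, 0, 0, 0, -1], [0.1, 0, 0, 0, 0, 0, -1], [0.1, 0, 0, 0, 0, 0, -1], [0.1, 0, 0, 0, 0, 0, -1], [0.1, 0, 0, 0, 0, 0, -1], [0.1, 0, 0, 0, 0, 0, -1], [0.1, 0, 0, 0, 0, 0, -1], [0.05, 0, 0, 0, 0, 0, -1], [0.05, 0, 0, 0, 0, 0, -1]]}}

```text
time_s: 17.82
tcp_pos: [543.4, 49.4, 33.7]
orientation: [-3.142, 0.006, -0.211]
wrist_force: [-12.4, 5.6, 10.4]
opening: 0.006
```

```bash
cat > bf.py <<'E'
from h import *
b=np.array([678,20.3]);c,s=np.cos(-.209),np.sin(-.209); t=monitor.state()["tcp_pos"][:2]-b
print("boxframe",c*t[0]+s*t[1],-s*t[0]+c*t[1]); go(430,70,33)
E
python3 bf.py
```

```text
boxframe -137.6902693815127 0.575388125475019
t 17.8167 tcp [543.42540687  49.43108713  33.74777743] ori [-3.1416  0.0059 -0.2109] open 0.006104764650693166 units [-2.88   0.091  0.036] F [-12.3946681    5.55174984  10.44332501]
```

The force has risen to about 13 N with an upward part, so I'll look before pushing on.

```bash
python3 - <<'E'
from h import *
p=read_camera("top");q=read_camera("scene")
save(p,"t6.png",(250,140,380,270),3);save(q,"s6.png",(260,190,390,320),3)
cv2.imwrite("pics/b6.png",np.hstack([cv2.imread("pics/t6.png"),cv2.imread("pics/s6.png")]))
for c in(p,q):
  for r in tip_of("drawer_face",c): print("face",r["confidence"],r["centre"],onz(c,r["centre"],23))
go(430,70,33)
print(monitor.state()["torque"])
E
```

```text
face 0.73 [341.1, 267.0] [538.29802829  50.73633618  23.        ]
t 18.0167 tcp [543.98762847  49.28782881  33.76404713] ori [-3.1415  0.0045 -0.2109] open 0.007656294932696481 units [-2.895  0.09   0.032] F [-9.46639412  4.1634696   7.46742742]
[0.79293087 1.44550038 0.05793608]
```

View pics/b6.png

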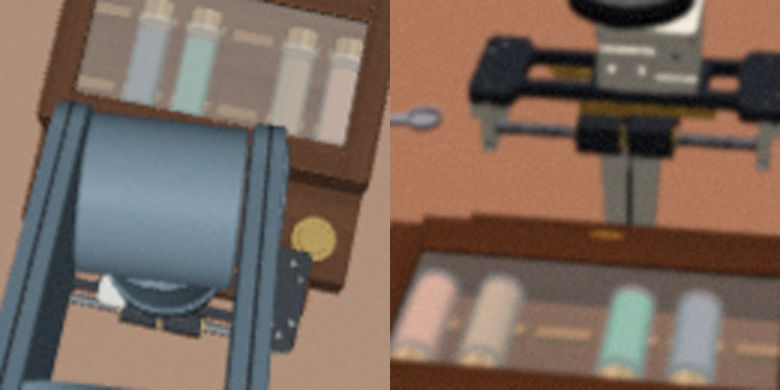

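Nothing is obstructing the drawer, which is about 12 mm from home. At rest the push falls to about 10 N. The upward part is friction of the fingertip on the board, so I'll ease the tool up a little and go on slowly.

Call:
{"op": "arm_command", "data": {"plan": [[0.03, 0, -0.03, 0, 0, 0, -1], [0.03, 0, -0.03, 0, 0, 0, -1], [0.03, 0, 0, 0, 0, 0, -1], [0.03, 0, 0, 0, 0, 0, -1], [0.03, 0, 0, 0, 0, 0, -1], [0.03, 0, 0, 0, 0, 0, -1], [0.03, 0, 0, 0, 0, 0, -1], [0.03, 0, 0, 0, 0, 0, -1]]}}

```text
time_s: 18.68
tcp_pos: [551.8, 47.4, 34.3]
orientation: [3.141, 0.008, -0.211]
wrist_force: [-8.2, 3.3, -4.2]
opening: 0.006
```

```bash
python3 bf.py
```

```text
boxframe -129.09163819608514 0.33762226546094
t 18.6833 tcp [551.78759018  47.41443615  34.31243622] ori [ 3.1412  0.0083 -0.2109] open 0.005885173334562723 units [-3.095  0.085  0.059] F [-8.20481411  3.30725377 -4.17947943]
```

Call:
{"op": "arm_command", "data": {"plan": [[0.03, 0, 0, 0, 0, 0, -1], [0.03, 0, 0, 0, 0, 0, -1], [0.03, 0, 0, 0, 0, 0, -1], [0.03, 0, 0, 0, 0, 0, -1], [0, 0, 0, 0, 0, 0, -1]]}}

```text
time_s: 19.1
tcp_pos: [557.8, 46.0, 34.8]
orientation: [3.141, 0.006, -0.211]
wrist_force: [-7.6, 3.8, -3.5]
opening: 0.003
```

```bash
python3 bf.py
```

```text
boxframe -122.93886428842434 0.16116940555973613
t 19.1 tcp [557.76986212  45.96523471  34.78403353] ori [ 3.1412  0.0058 -0.211 ] open 0.0034044262213798362 units [-3.249  0.082  0.063] F [-7.63593991  3.83908909 -3.5340962 ]
```

Call:
{"op": "arm_command", "data": {"plan": [[0.03, 0, 0, 0, 0, 0, -1], [0.03, 0, 0, 0, 0, 0, -1], [0.03, 0, 0, 0, 0, 0, -1], [0, 0, 0, 0, 0, 0, -1], [0, 0, 0, 0, 0, 0, -1]]}}

```text
time_s: 19.52
tcp_pos: [561.1, 45.3, 34.8]
orientation: [3.141, 0.006, -0.211]
wrist_force: [-6.6, 2.7, -3.5]
opening: 0.002
```

```bash
python3 bf.py
```

```text
boxframe -119.57194293903615 0.1642822618261519
t 19.5167 tcp [561.06416137  45.26970505  34.79491769] ori [ 3.1412  0.006  -0.211 ] open 0.0017098286388214877 units [-3.333  0.082  0.065] F [-6.59792193  2.67980219 -3.47982693]
```

Call:
{"op": "arm_command", "data": {"plan": [[0.03, 0, 0, 0, 0, 0, -1], [0.03, 0, 0, 0, 0, 0, -1], [0.03, 0, 0, 0, 0, 0, -1], [0, 0, 0, 0, 0, 0, -1], [0, 0, 0, 0, 0, 0, -1]]}}

```text
time_s: 19.93
tcp_pos: [562.9, 44.9, 34.8]
orientation: [3.141, 0.009, -0.211]
wrist_force: [-11.8, 3.2, 0.8]
opening: 0.006
```

```bash
python3 bf.py; python3 - <<'E'
from h import *
p=read_camera("top")
for r in tip_of("drawer_face",p): print(r["confidence"],r["centre"],onz(p,r["centre"],23))
save(p,"t7.png",(240,180,400,290),5)
E
```

```text
boxframe -117.71752166117496 0.18382768019914053
t 19.9333 tcp [562.88228369  44.90406653  34.80579095] ori [ 3.141   0.0094 -0.2108] open 0.005856176023620285 units [-3.379  0.082  0.077] F [-11.77403      3.18940335   0.82383969]
```

The force rose to 12 N with little motion, so the drawer is at its stop past home. I'll back off slowly and check.

Call:
{"op": "arm_command", "data": {"plan": [[-0.05, 0, 0, 0, 0, 0, -1], [-0.1, 0, 0, 0, 0, 0, -1], [-0.1, 0, 0, 0, 0, 0, -1], [-0.2, 0, 0, 0, 0, 0, -1], [-0.3, 0, 0, 0, 0, 0, -1], [-0.5, 0, 0, 0, 0, 0, -1], [-0.8, 0, 0, 0, 0, 0, -1], [-0.8, 0, 0, 0, 0, 0, -1], [-0.8, 0, -0.2, 0, 0, 0, -1], [0, 0, -0.2, 0, 0, 0, -1]]}}

```text
time_s: 20.87
tcp_pos: [417.5, 75.8, 51.7]
orientation: [3.141, 0.006, -0.21]
wrist_force: [-0.2, -0.2, 0.2]
opening: 0.008
```

Call:
{"op": "arm_command", "data": {"plan": [[0, 0, -0.8, 0, 0, 0, -1], [0, 0, -0.8, 0, 0, 0, -1], [0, 0.8, -0.5, 0, 0, 0, -1], [0, 0.8, 0, 0, 0, 0, -1], [0, 0.8, 0, 0, 0, 0, -1], [0, 0.8, 0, 0, 0, 0, -1], [0, 0.8, 0, 0, 0, 0, -1], [0, 0, 0, 0, 0, 0, -1]]}}

```text
time_s: 21.53
tcp_pos: [392.2, -87.7, 137.9]
orientation: [3.138, -0.006, -0.216]
wrist_force: [1.5, 0.2, -0.3]
opening: 0.002
```

```bash
python3 - <<'E'
from h import *
p=read_camera("top");q=read_camera("scene")
for c in(p,q):
  for t,z in(("drawer_face",23),("release_top",62),("spoon_mid",9.5)):
    for r in tip_of(t,c): print(t,r["confidence"],r["centre"],onz(c,r["centre"],z))
save(p,"t8.png",(230,110,400,250),4);go(0,0,0)
E
```

```text
drawer_face 0.62 [307.3, 231.2] [561.22873646  49.36006232  23.        ]
release_top 0.44 [355.7, 218.0] [585.63385831 -59.49036304  62.        ]
spoon_mid 0.65 [220.8, 303.3] [394.82297829 247.57537257   9.5       ]
release_top 0.33 [500.0, 330.7] [780.82329015 272.96767688  62.        ]
spoon_mid 0.76 [251.3, 233.2] [ 376.53532932 -131.75618523    9.5       ]
spoon_mid 0.53 [428.3, 232.3] [402.10304788 250.69351752   9.5       ]
t 21.9333 tcp [391.05832805 -80.84410777 136.49032526] ori [-3.1416e+00 -2.0000e-04 -2.0910e-01] open 0.0009309559255716942 units [-9.984  0.052  3.41 ] F [ 0.05192119 -0.64494625  0.36428991]
```

View pics/t8.png

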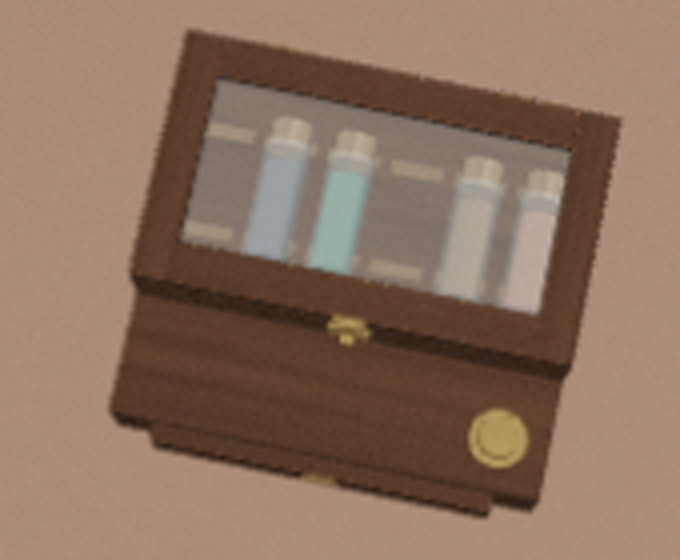

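The drawer stands shut exactly as in the first picture: board edge at crop (490,515), button up at (498,438). It has held for 1 s since I let go. The arm is clear, so I'll hand the job in.

```bash
python3 -c "
from h import *
ticket.finish_job()"
```

```text
the job is handed in; nothing more can be done
```

The spoon is in the closed drawer of the spice box, and I handed the job in at about 22 s of the 64 s allowed. No verdict is reported.

I pressed the brass release and the drawer came fully out. I gripped the leftmost of the three spoons at mid-handle and laid it bowl up in the long front compartment. Then I pushed the drawer to its stop and backed off.

**Last checks**
- **Drawer and button:** the top picture shows the drawer shut as at the start, still in after I let go, with the button up.
- **Robot:** it stands clear of everything, and the wrist force is near zero.
- **Bystanders:** the arm's path stayed well away from the mortar, vials and stopper. I did not measure their positions again at the end.
- **Spoon:** it can't be seen in the closed drawer. The last view of it, just after I let go, showed it flat and bowl up on the compartment floor, clear of the walls.

**What disagreed**
- **Push force:** it briefly read about 13.6 N some 12 mm before home, over the 12 N you gave for the catch. I then slowed down, and it was about 12.2 N at the stop.
- **Compartment position:** the estimates of its centre from the two cameras differed by about 5–8 mm, so I used the geometry and the pictures to place the spoon.

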